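# Nip the screwgate carabiner in the gauge slide

## Robot

A 6-joint arm with a two-finger parallel gripper is mounted at the origin on the work surface. World frame = base frame: x ahead of the robot, y to its left, z up, the work surface at z = 0. Lengths are in m, angles in rad, forces in N, time in s.
With the tool pointing down it reaches from about 0.225 to 0.875 m from the base axis. Payload 3.4 kg.
Tool frame: the origin (TCP) lies on the centre line of the jaws, within the pads' length; the fingertips stand 17 mm ahead of it and the grasp point (between the pads) lies 2 mm behind it (nose_length is the distance from the TCP to the fingertips, in m); z points along the fingers, y is the line along which they close (so a half turn about z gives the same grasp; the last joint's range is limited). The gripper opens to 85 mm and grips with 20 to 120 N. Pads are 22 mm wide; open, the fingers measure 114 mm over their backs; the gripper's body (76 mm by 85 mm) begins 54 mm behind the grasp point. The pads swing forward as they close: fully open they stand 13 mm farther back than shut.
Start: joints at [1.066, 0.276, 1.505, -0, 1.361, -0.121], TCP at [0.215, 0.533, 0.248] pointing down, gripper open.
Joint ranges: [-2.89, 2.89], [-0.75, 2.08], [0.22, 2.7], [-1.18, 4.32], [0.11, 2.71], [-2.7, 2.7]. Speed limits (rad/s): [2.57, 2.57, 3.14, 3.14, 3.14, 3.14].

## Interface

Orientations are given as a unit quaternion [w, x, y, z].
In Python, from rig import get_state, get_image, sign_off, find_in, place_of, nose_length gives the robot as it stands.
- The arm moves only by the tool apply_moves, never from a script. Its argument "deltas" is one flat list of numbers, 5 for each row, row after row: the finger opening in mm, from 0 to 85.4, then the shift along the tool's x, y, z in mm, then the turn about the tool's z in degrees. A call has 1 to 12 rows; each row is the pose to reach, as a shift and turn from the pose commanded when the call began, along the tool's axes at that moment; what a row does not reach only later rows make up. A row lasts 1/12 s, in which the tool goes at most 41.7 mm and 7.16 degrees, less where a joint would pass 70% of its speed; a pose out of reach is approached as far as the arm can. A call with a gripper value outside its range is refused whole. The fingers move at their own pace and stop on an object; "squeeze" is the grip in N (left out, the last holds). Time passes only in rows, so rows that repeat a pose let the fingers close. It gives the time, the measured TCP pose, the force, the opening and the grip force at its end, in the units of the state.
- get_state(): the state, without advancing time (a new reading comes with each control period).
- get_image(name): name is "side" or "top"; returns a dict with "frame" (384x512x3 uint8, red, green, blue), "K" (3x3 intrinsics, pixels), "k1" (the pictures are not rectified: a ray, as slopes to the right and down, at radius r is drawn at 1 + k1 r^2 times it, then the intrinsics apply), "position" and "orientation" of the camera in the world. Camera axes: x right, y down, z forward; pixel columns grow to the right and rows downward; lengths in m; the calibration is good to about 2 mm. A picture is of the moment at which its call begins. There is no depth.
- sign_off(): hands the job in; it is judged then, once.
Trained networks look in a picture, given as the dict that the camera call returned (one of the last four; its "shot" number tells which), for a name from the list of things; names that differ only in an ending like _2 or _b are one class to them, and where a whole thing is asked for, a point or a joint stands for the part that bears it (a point fixed in the world has none). Each returns a list of dicts, best first, with "score" (0 to 1); they miss things now and then, are a little off and sometimes report something else, mostly with a low value. They report only what shows in the picture. A call takes as long as a camera call. They do not tell look-alikes from the thing itself.
- find_in(query, picture): "point" ([column, row] in pixels, amid what is visible of it).
- place_of(query, picture): "point" ([column, row] in pixels: a listed point, or the origin of a listed thing).
The state is a dict: "clock": time; "qpos": joint angles; "qd": joint speeds; "effort": joint torques, N m; "position": TCP position; "ee_rot": TCP orientation; "contact_force": force on the tool from outside, world axes, zero at the start; "moment": the same for the moment, N m; "width": finger opening in m; "gripper_force": force on a finger pad.
Only numpy, scipy, OpenCV 4.12 (cv2) and the standard library are available. Lean on these libraries where they do the work, as an engineer would, in place of code of your own. Each camera call takes 0.05 s, during which the arm holds its last target. There are 200 camera calls.

## Task

Lay the chrome screwgate carabiner flat and lengthways on the bed of the blue gauge slide, between the anvil and the jaw, and let go of it. Then slide the jaw carriage up by its red handle until the carabiner is pressed home in the anvil, whose place you must find by feel, keep pushing on it with about 15 N for a second without ever ramming it (more than 40 N overloads the gauge), and leave it snugly nipped between anvil and jaw with nothing else on the bench disturbed.

Things in the scene. Friction and masses are not known exactly. Their poses are not given: they have to be found in the camera images.
- screwgate: Chrome steel oval screwgate carabiner lying flat on the bench, about 108 long x 62 wide x 12 mm thick, 0.12 to 0.24 kg: a closed 12 mm round bar with two parallel straight sides and two half-round ends of 31 mm outer radius, knurled sleeve on one side. Origin at its middle (half its thickness up); x along its length, y across, z through its thickness. Either end or face may be used.
- fixture: Blue gauge slide fixed to the bench, 340 x 84 mm, flat dark steel bed 30 mm above the bench. Origin on the bench under its middle; x along the slide, from the anvil to the parked carriage, z up. At its -x end an anvil block, 26 mm high, V opening to +x, is clamped at an unmeasured place: a carabiner home in it has its middle somewhere in x = -70 to -40, y = 0, z = 36 mm.
- carriage: Aluminium carriage, 60 x 78 mm, top 54 mm above the bench, slides on the fixture from x = +115 (fully back) to +5 mm. Origin at its middle at bed height; axes as fixture. On its front (-x) a V-shaped steel jaw, 24 mm high, opening to -x, its tips 58 mm ahead of the origin; a nipped carabiner's middle is 98 mm ahead of the origin. It drags with about 5 N and stays where it is left.
- jaw (a point): Bottom of the jaw's V, 39 mm ahead (-x) of the carriage's middle and 6 mm above the bed.
- handle (a point): Middle of the top edge of the carriage's red upright handle, 92 mm above the bench (38 mm above the carriage): a web 16 mm thick across the slide, to be pinched, between two end flanges 44 mm wide that stand 30 mm apart along the slide, so that fingers between them cannot slip along.
- orange1: Orange aluminium snapgate carabiner, 104 x 60 x 10 mm, lying flat; origin at its middle. Leave alone.
- orange2: As orange1. Leave alone.
- orange3: As orange1. Leave alone.
- gauge: Black plastic go/no-go gauge block, 82 x 30 x 18 mm. Origin under its middle. Leave alone.
- punch: Brass pin punch lying flat, 104 x 11 mm. Origin under its middle. Leave alone.
Things that resemble listed ones, but are neither listed nor needed, are in the scene too. Several things look just like the screwgate: the one meant starts nearest to the robot's base.

How it is judged:
On the way, in this order (a step that is already met when the one before it is completed fails the run):
1. the screwgate lies flat and lengthways on the bed between anvil and jaw, let go of (x of screwgate in the frame of fixture above -0.075 m and x of screwgate in the frame of carriage below -0.09 m and y of screwgate in the frame of fixture between -0.02 and 0.02 m and z of screwgate in the frame of fixture between 0.033 and 0.039 m and angle between the z axis of screwgate and the z axis of fixture, either way round below 0.1 rad and angle between the x axis of screwgate and the x axis of fixture, either way round below 0.3 rad and contact force between the fingers and screwgate below 0.2 N), for 0.2 s.
2. the jaw presses the screwgate, at a standstill in the anvil, with more than 7 N for 0.6 s, the fingers not on the screwgate (contact force between carriage and screwgate above 7 N and linear speed of screwgate below 0.005 m/s and x of screwgate in the frame of fixture below -0.035 m and y of screwgate in the frame of fixture between -0.005 and 0.005 m and contact force between the fingers and screwgate below 0.2 N), for 0.6 s.
At the end, for the whole second after the job is handed in: The screwgate rests flat on the bed at rest, its length within 0.15 rad of the slide, its middle within 5 mm of the slide's centre line and within the anvil's range (x -75 to -35 mm), still nipped: the jaw presses it with more than 1.5 N and it sits in the jaw within 3 mm (x of screwgate in the frame of fixture between -0.075 and -0.035 m and x of screwgate in the frame of carriage between -0.101 and -0.095 m and y of screwgate in the frame of fixture between -0.005 and 0.005 m and z of screwgate in the frame of fixture between 0.033 and 0.039 m and angle between the z axis of screwgate and the z axis of fixture, either way round below 0.1 rad and angle between the x axis of screwgate and the x axis of fixture, either way round below 0.15 rad and contact force between carriage and screwgate above 1.5 N and linear speed of screwgate below 0.01 m/s); the robot touches nothing.
It fails at once if the jaw presses the screwgate with more than 40 N (contact force between carriage and screwgate above 40 N).
It fails at once if an orange carabiner, the gauge block or the punch is moved more than 20 mm (distance of any of orange1, orange2, orange3, gauge, punch from where it was at the start of the episode above 0.02 m).
It also fails if it takes over 64 s, if anything falls off the work surface, if the arm or the gripper's body presses on something with over 40 N, if the wrist force passes 120 N, or if a joint passes its speed limit or range.

## Working session

There is one attempt and no reset: what is moved stays moved. The work goes in short steps, Python scripts to look and compute and a tool call to move; the robot and the scene stay as the last step left them, time stands still between calls to the robot, and variables do not carry over. Pictures are saved under pics/ and viewed, at most 10 in all, crops included, and the job is handed in when it is done.

Besides the shell and the picture viewer there is one more tool, called after "Request:" by a JSON object that holds its "op" and its "data", one argument or row to a line. apply_moves: Moves the arm, as the interface text tells. Its arguments: {"type":"object","properties":{"deltas":{"type":"array"},"squeeze":{"type":"number"}},"required":["deltas"]}

```bash
mkdir -p pics; cat > h.py <<'E'
import numpy as np, cv2
from scipy.spatial.transform import Rotation as R
from rig import *
def rot(q): return R.from_quat([q[1],q[2],q[3],q[0]]).as_matrix()
def ray(p,im):
    K=np.array(im["K"]);d=np.array([(p[0]-K[0,2])/K[0,0],(p[1]-K[1,2])/K[1,1]]);u=d.copy()
    for _ in range(30): u=d/(1+im["k1"]*(u@u))
    return rot(im["orientation"])@np.array([u[0],u[1],1])
def at(p,im,z):
    r=ray(p,im);o=np.array(im["position"]);return o+r*(z-o[2])/r[2]
def proj(P,im):
    c=rot(im["orientation"]).T@(np.array(P)-im["position"]);u=c[:2]/c[2];u=u*(1+im["k1"]*(u@u));K=np.array(im["K"])
    return np.array([K[0,0]*u[0]+K[0,2],K[1,1]*u[1]+K[1,2]])
def save(im,n): cv2.imwrite("pics/"+n,cv2.cvtColor(im["frame"],cv2.COLOR_RGB2BGR))
E
python3 - <<'E'
from h import *
np.set_printoptions(precision=4,suppress=True)
print(get_state(),nose_length)
Z=dict(screwgate=.006,fixture=0,carriage=.03,jaw=.036,handle=.092,orange1=.005,gauge=0,punch=0)
for n in("top","side"):
    im=get_image(n);save(im,n+"0.png");print(n,im["position"],rot(im["orientation"]).tolist())
    for q,z in Z.items():
        for r in place_of(q,im)[:5]: print(q,round(r["score"],2),np.round(r["point"],1),at(r["point"],im,z)[:2])
E
```

```text
{'clock': 0.0, 'qpos': array([ 1.066 ,  0.2766,  1.5061, -0.    ,  1.3607, -0.121 ]), 'qd': array([ 0.0004,  0.0007, -0.0006,  0.0015, -0.0013, -0.0001]), 'effort': array([ -0.0002, -41.6793, -24.5809,  -0.0001,   0.0113,   0.    ]), 'position': array([0.2151, 0.5327, 0.2474]), 'ee_rot': array([-0.0003,  0.1907,  0.9816, -0.0009]), 'contact_force': array([-0.5041,  0.4405,  0.5223]), 'moment': array([-0.0054,  0.069 , -0.0448]), 'gripper_force': 0.0, 'width': 0.08517747856953338} 0.017
top [0.4235 0.0171 1.5419] [[-0.016563876534522685, -0.9947458276950005, 0.10102661172947176], [-0.9998619145192347, 0.01634389583504386, -0.003004823266659594], [0.0013378669887965933, -0.10106243294281803, -0.9948791860118488]]
screwgate 0.88 [229.5 235.9] [0.4336 0.0925]
screwgate 0.66 [334.5 153.8] [ 0.691  -0.2486]
screwgate 0.64 [136.4 260.5] [0.3603 0.3879]
screwgate 0.62 [186.6 220.6] [0.484  0.2281]
fixture 0.79 [248.2 175.5] [0.6258 0.0305]
carriage 0.96 [220.9 173.1] [0.6309 0.1161]
jaw 0.9 [228.9 172. ] [0.6331 0.0906]
handle 0.92 [220.7 170. ] [0.6319 0.1126]
orange1 0.83 [147.6 214.3] [0.
[... 440 characters left out ...]
26170933]]
screwgate 0.78 [350.7 226.7] [ 0.6943 -0.2483]
screwgate 0.7 [201.9 188.1] [0.4832 0.2097]
screwgate 0.66 [146.2 177.6] [0.3781 0.3916]
screwgate 0.52 [214.7 212. ] [0.4402 0.0899]
fixture 0.65 [269.4 195.1] [0.6266 0.0289]
carriage 0.61 [252.9 173.1] [0.6436 0.1257]
jaw 0.59 [270.6 194.8] [0.6004 0.0002]
jaw 0.55 [256.3 177.8] [0.6286 0.0937]
jaw 0.21 [266.4 250.1] [ 0.4282 -0.1476]
handle 0.64 [253.1 155.7] [0.6556 0.1369]
handle 0.63 [383.3 252.2] [ 0.5994 -0.3906]
orange1 0.64 [348.4 284.8] [ 0.516  -0.3611]
orange1 0.53 [182.2 168.9] [0.4991 0.3454]
orange1 0.52 [264.2 251.5] [ 0.4388 -0.1297]
gauge 0.58 [382.1 251.6] [ 0.682  -0.3649]
punch 0.64 [225.6 145.8] [0.715  0.3546]
```

```bash
python3 -c "
import cv2,numpy as np
cv2.imwrite('pics/both0.png',cv2.resize(np.vstack([cv2.imread('pics/top0.png')]),(800,600),interpolation=cv2.INTER_CUBIC))"
```

```text
(no output)
```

View pics/both0.png

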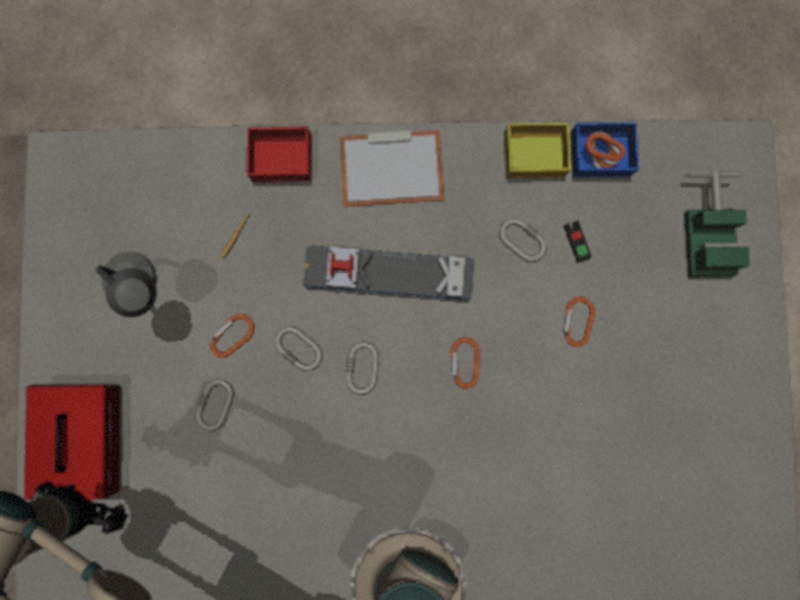

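View pics/side0.png

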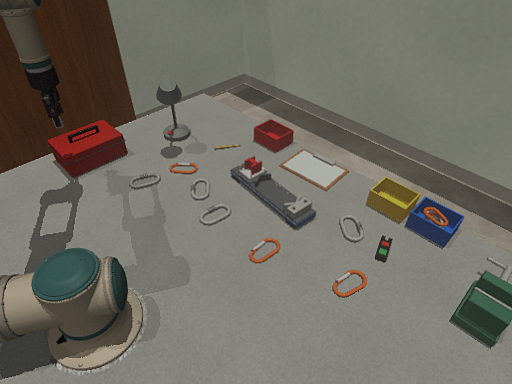

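The top view shows the four chrome look-alikes. The one nearest the base is at scaled pixel (362,368), which is world (0.434, 0.092). The slide runs from the anvil (scaled 455,275) to the carriage (340,265), and the side view agrees. Next I'll measure the axes more finely.

```bash
cat >> h.py <<'E'
def ortho(im,x0,x1,y0,y1,z,s=2.0):
    # s px per mm; rows: x decreasing, cols: y decreasing (like top view)
    xs=np.arange(x1,x0,-.001/s);ys=np.arange(y1,y0,-.001/s)
    Y,X=np.meshgrid(ys,xs);P=np.stack([X,Y,np.full_like(X,z)],-1)-im["position"]
    c=P@rot(im["orientation"]);u=c[...,:2]/c[...,2:];u=u*(1+im["k1"]*(u**2).sum(-1,keepdims=True));K=np.array(im["K"])
    return cv2.remap(im["frame"],(u[...,0]*K[0,0]+K[0,2]).astype('f4'),(u[...,1]*K[1,1]+K[1,2]).astype('f4'),cv2.INTER_CUBIC)
E
python3 - <<'E'
from h import *
np.set_printoptions(precision=4,suppress=True)
im=get_image("top")
a=ortho(im,.36,.51,.0,.2,.006)[...,::-1].copy()
b=ortho(im,.55,.70,-.17,.22,.03)[...,::-1].copy()
# screwgate mask: bright wrt local median
g=a.astype(int).sum(2)/3; d=np.abs(g-cv2.medianBlur(a,151).astype(int).sum(2)/3 if False else g-np.median(g))
m=(d>14).astype('u1'); m=cv2.morphologyEx(m,cv2.MORPH_CLOSE,np.ones((7,7)))
cs,_=cv2.findContours(m,cv2.RETR_EXTERNAL,2)
for c in sorted(cs,key=cv2.contourArea)[-2:]:
    (u,v),(w,h),an=cv2.minAreaRect(c);print('sg',.51-v/2000,.2-u/2000,w/2,h/2,an); cv2.drawContours(a,[c],-1,(0,0,255),1)
hsv=cv2.cvtColor(b,cv2.COLOR_BGR2HSV)
g=b.astype(int).sum(2)/3; m=(np.abs(g-np.median(g[:40]))>25).astype('u1'); m=cv2.morphologyEx(m,cv2.MORPH_CLOSE,np.ones((15,15)))
cs,_=cv2.findContours(m,cv2.RETR_EXTERNAL,2)
c=max(cs,key=cv2.contourArea);(u,v),(w,h),an=cv2.minAreaRect(c);print('fx',.70-v/2000,.22-u/2000,w/2,h/2,an)
cv2.drawContours(b,[c],-1,(0,0,255),1)
for q in("handle","jaw"):
    for n in("top",):
        p=place_of(q,im)[0]["point"];print(q,at(p,im,.092 if q=="handle" else .036))
cv2.imwrite("pics/orth.png",np.vstack([cv2.copyMakeBorder(a,0,0,0,b.shape[1]-a.shape[1],0),b])[:, :800])
E
```

```text
sg 0.44919758605957033 0.10819841766357423 20.578983306884766 68.42665100097656 11.768288612365723
sg 0.46650000762939453 0.18250000381469728 34.99999237060547 67.99998474121094 0.0
fx 0.6233388748168944 0.029702026367187495 340.4731750488281 93.2850341796875 5.4867072105407715
handle [0.6368 0.1146 0.092 ]
jaw [0.6298 0.0812 0.036 ]
```

View pics/orth.png

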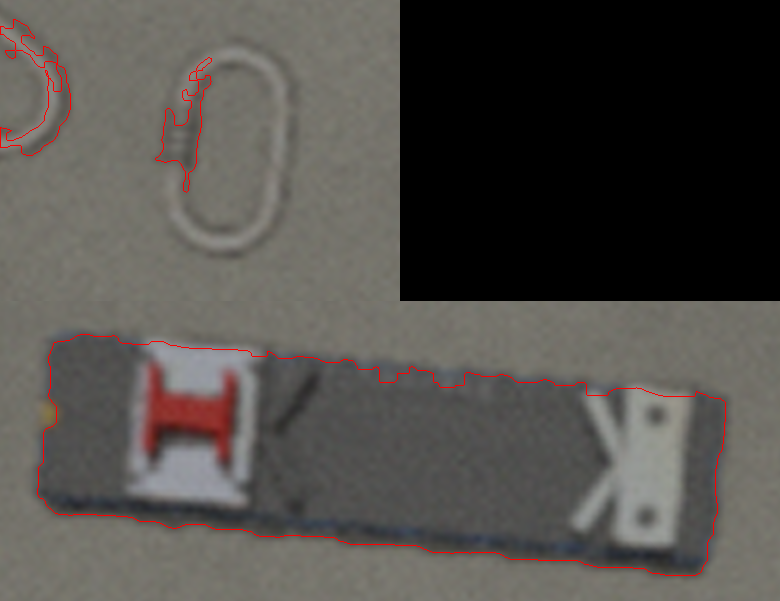

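Ortho crop: the screwgate's middle is at pixel (229,148), world (0.436, 0.086), with its length about -3.6° from world x. The slide axis is about 5.7° off world y. The handle is near (0.636, 0.119), and home in the anvil is at roughly fixture x = -59 mm. Moving above the screwgate now.

```bash
cat >> h.py <<'E'
def go(x,y,z,head=None):
    "deltas (mm, deg) to world target; head = tool-y heading in deg (mod 180)"
    s=get_state();M=rot(s["ee_rot"]);d=M.T@(np.array([x,y,z])-s["position"])*1000
    h=np.degrees(np.arctan2(M[1,1],M[0,1]));t=0 if head is None else (h-head+90)%180-90
    print("pos",np.round(s["position"],4),"head",round(h,1),"d",np.round(d,1),"turn",round(t,1),"F",np.round(s["contact_force"],1),"w",round(s["width"]*1e3,1),"grip",s["gripper_force"],"t",s["clock"])
E
python3 -c "
from h import *
go(.436,.086,.10,86.4)"
```

```text
pos [0.2153 0.5332 0.2483] head 68.0 d [-372.1 -332.   148.3] turn -18.4 F [0.1 0.1 0.4] w 85.2 grip 0.0 t 1.05
```

Request:
{"op": "apply_moves", "data": {
  "deltas": [85,-372,-331,60,-18,85,-372,-331,60,-18,85,-372,-331,60,-18,85,-372,-331,60,-18,85,-372,-331,60,-18,85,-372,-331,60,-18,85,-372,-331,60,-18,85,-372,-331,60,-18,85,-372,-331,60,-18,85,-372,-331,60,-18,85,-372,-331,60,-18,85,-372,-331,60,-18],
  "squeeze": 40
}}

```text
clock: 2.05
position: [0.4349, 0.089, 0.189]
ee_rot: [0.001, 0.035, 0.999, 0.0]
contact_force: [0.9, 0.6, -0.3]
width: 0.0848
gripper_force: 0.0
```

```bash
python3 -c "
from h import *
go(.436,.086,.05,86.4)"
```

```text
pos [0.4349 0.089  0.189 ] head 86.0 d [ -1.1  -3.  139. ] turn -0.4 F [ 0.9  0.6 -0.3] w 84.8 grip 0.0 t 2.05
```

Request:
{"op": "apply_moves", "data": {
  "deltas": [76,-1,-3,139,0,76,-1,-3,139,0,76,-1,-3,139,0,76,-1,-3,139,0,76,-1,-3,139,0,76,-1,-3,139,0]
}}

```text
clock: 2.55
position: [0.4351, 0.0878, 0.0495]
ee_rot: [-0.001, 0.035, 0.999, -0.0]
contact_force: [1.2, 0.3, -0.0]
width: 0.0761
gripper_force: 0.0
```

```bash
python3 - <<'E'
from h import *
go(.436,.086,.03,86.4)
a=ortho(get_image("top"),.36,.51,.0,.2,.006)[...,::-1]
im=get_image("side");b=im["frame"][...,::-1]
b=cv2.resize(b[160:260,165:265],(400,300),interpolation=3) if 0 else cv2.resize(b[165:255,155:275],(400,300),interpolation=3)
cv2.imwrite("pics/g1.png",np.hstack([a,b]))
E
```

```text
pos [0.4351 0.0878 0.0495] head 86.0 d [-1.1 -1.8 19.5] turn -0.4 F [ 1.2  0.3 -0. ] w 76.1 grip 0.0 t 2.55Traceback (most recent call last):
  File "<stdin>", line 6, in <module>
    return _nx.concatenate(arrs, 1, dtype=dtype, casting=casting)
           ~~~~~~~~~~~~~~~^^^^^^^^^^^^^^^^^^^^^^^^^^^^^^^^^^^^^^^
ValueError: all the input array dimensions except for the concatenation axis must match exactly, but along dimension 0, the array at index 0 has size 301 and the array at index 1 has size 300
```

```bash
python3 - <<'E'
from h import *
b=get_image("side")["frame"][...,::-1]
cv2.imwrite("pics/g1.png",cv2.resize(b[150:260,145:285],(760,597),interpolation=3))
E
```

```text
(no output)
```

View pics/g1.png

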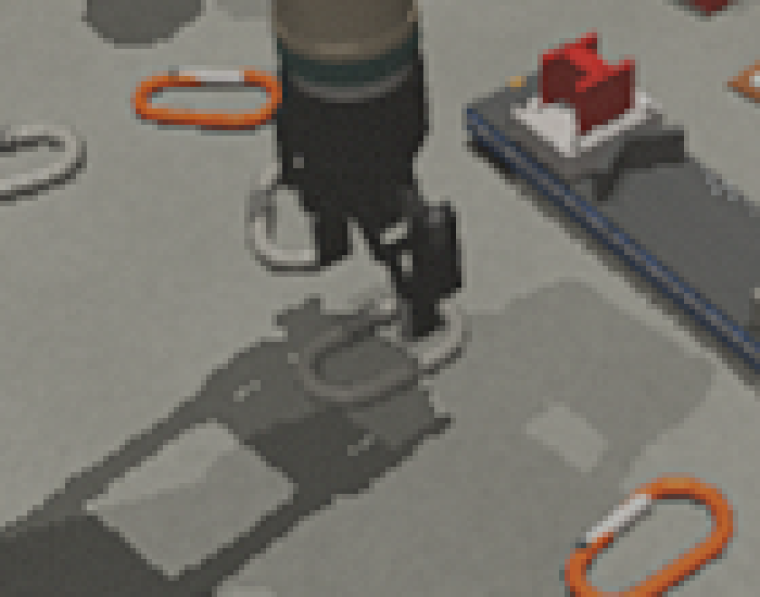

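The side crop shows the fingers astride the screwgate, with the near finger at (425,310) above its near side. Next I'll descend and feel for the bench.

Request:
{"op": "apply_moves", "data": {
  "deltas": [74,-1,-1,24,0,74,-1,-1,26,0,74,-1,-1,28,0,74,-1,-1,30,0,74,-1,-1,30,0,74,-1,-1,30,0]
}}

```text
clock: 3.2
position: [0.4366, 0.087, 0.0205]
ee_rot: [0.001, 0.035, 0.999, 0.0]
contact_force: [-0.1, -0.2, 0.2]
width: 0.074
gripper_force: 0.0
```

Request:
{"op": "apply_moves", "data": {
  "deltas": [72,0,0,1,0,72,0,0,2,0,72,0,0,3,0,72,0,0,3,0]
}}

```text
clock: 3.53
position: [0.436, 0.0868, 0.0168]
ee_rot: [-0.0, 0.035, 0.999, 0.0]
contact_force: [-0.5, -0.1, -0.1]
width: 0.0717
gripper_force: 0.0
```

Request:
{"op": "apply_moves", "data": {
  "deltas": [70,0,0,1,0,70,0,0,2,0,70,0,0,2,0]
}}

```text
clock: 3.78
position: [0.4359, 0.0868, 0.0146]
ee_rot: [-0.0, 0.035, 0.999, 0.0]
contact_force: [-0.9, -0.4, 0.4]
width: 0.0703
gripper_force: 0.0
```

Request:
{"op": "apply_moves", "data": {
  "deltas": [70,0,0,1,0,70,0,0,2,0,70,0,0,2,0]
}}

```text
clock: 4.03
position: [0.4359, 0.0868, 0.0126]
ee_rot: [-0.0, 0.035, 0.999, 0.0]
contact_force: [-0.6, 0.1, -0.0]
width: 0.07
gripper_force: 0.0
```

Request:
{"op": "apply_moves", "data": {
  "deltas": [69,0,0,1,0,69,0,0,2,0,69,0,0,2,0]
}}

```text
clock: 4.28
position: [0.4359, 0.0868, 0.0107]
ee_rot: [-0.0, 0.035, 0.999, 0.0]
contact_force: [0.1, -0.9, -0.8]
width: 0.0687
gripper_force: 0.0
```

Request:
{"op": "apply_moves", "data": {
  "deltas": [66,0,0,-2,0,62,0,0,-2,0,50,0,0,-2,0,50,0,0,-2,0,50,0,0,-2,0,50,0,0,-2,0]
}}

```text
clock: 4.78
position: [0.4361, 0.0868, 0.0137]
ee_rot: [0.0, 0.035, 0.999, -0.0]
contact_force: [-1.7, -0.6, 8.0]
width: 0.0605
gripper_force: 40.8
```

Request:
{"op": "apply_moves", "data": {
  "deltas": [50,0,0,-5,0,50,0,0,-20,0,50,0,0,-50,0,50,0,0,-90,0,50,0,0,-90,0,50,0,0,-90,0]
}}

```text
clock: 5.28
position: [0.4377, 0.087, 0.1047]
ee_rot: [0.003, 0.035, 0.999, 0.0]
contact_force: [0.1, -1.3, -3.6]
width: 0.0602
gripper_force: 44.2
```

```bash
python3 - <<'E'
from h import *
# fixture: center line x=.625+.1*(y-.025); origin y .0295
ex=np.array([.0995,.995,0]);o=np.array([.6255,.0295,0]);P=o+ex*-.035;print(P)
go(P[0],P[1],.095,-5.7)
b=get_image("side")["frame"][...,::-1]
cv2.imwrite("pics/g2.png",cv2.resize(b[130:260,145:285],(646,600),interpolation=3))
E
```

```text
[ 0.6220175 -0.005325   0.       ]
pos [0.4377 0.087  0.1047] head 86.0 d [-190.2  -79.3   10.8] turn -88.3 F [ 0.1 -1.3 -3.6] w 60.2 grip 44.19817864894867 t 5.2833
```

View pics/g2.png

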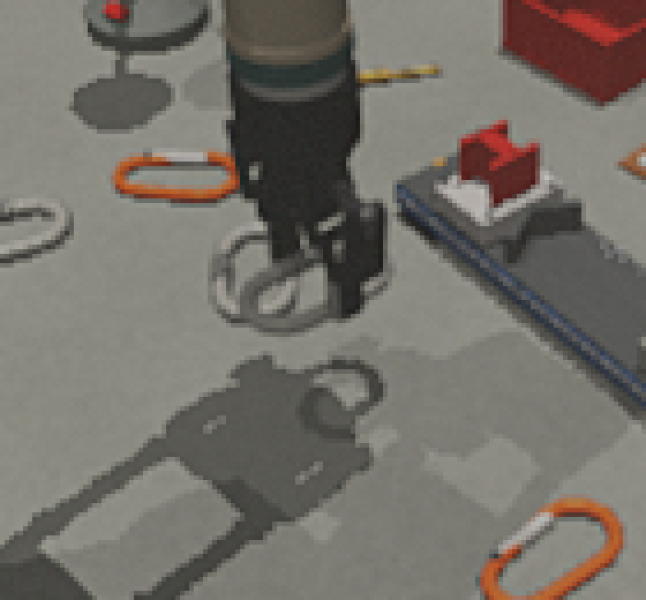

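The grip holds and the screwgate hangs level between the fingers, at pixel (295,285). Next I'll carry it over the bed, turning +92°, which keeps joint 6 in range.

Request:
{"op": "apply_moves", "data": {
  "deltas": [50,-25,-10,0,7,50,-50,-20,0,14,50,-75,-30,0,21,50,-100,-42,0,28,50,-125,-52,0,35,50,-150,-62,0,42,50,-170,-70,0,49,50,-190,-79,0,56,50,-190,-79,0,63,50,-190,-79,0,70,50,-190,-79,0,77,50,-190,-79,0,84]
}}

```text
clock: 6.33
position: [0.6183, -0.0052, 0.0996]
ee_rot: [-0.002, 0.697, 0.717, -0.002]
contact_force: [0.3, 1.0, -3.0]
width: 0.0603
gripper_force: 44.0
```

Request:
{"op": "apply_moves", "data": {
  "deltas": [50,0,0,0,7,50,0,0,0,7.7,50,0,0,0,7.7,50,0,0,0,7.7]
}}

```text
clock: 6.67
position: [0.6193, -0.0051, 0.1013]
ee_rot: [-0.001, 0.741, 0.672, -0.001]
contact_force: [-0.5, -0.1, -2.2]
width: 0.0599
gripper_force: 44.0
```

```bash
python3 - <<'E'
from h import *
go(.622,-.0053,.075,-5.7)
b=get_image("side")["frame"][...,::-1]
im=get_image("top");a=ortho(im,.55,.70,-.17,.22,.03)[...,::-1]
cv2.imwrite("pics/g3.png",np.vstack([a[:,:780],cv2.copyMakeBorder(cv2.resize(b[140:240,215:345],(390,300),interpolation=3),0,0,0,390,0)])[:600])
E
```

```text
pos [ 0.6193 -0.0051  0.1013] head -5.5 d [ 0.   2.8 26.3] turn 0.2 F [-0.5 -0.1 -2.2] w 59.9 grip 44.022899866104126 t 6.6667
```

View pics/g3.png

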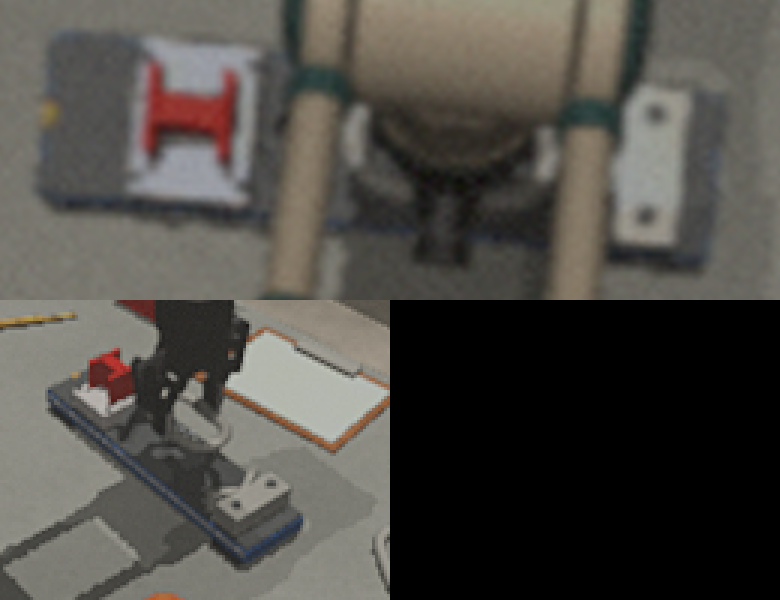

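The top view shows the screwgate centred over the bed between jaw and anvil, with its ends at pixels (350,140) and (550,150). Lowering it.

Request:
{"op": "apply_moves", "data": {
  "deltas": [50,0,2,15,0,50,0,2,30,0,50,0,2,42,0,50,0,2,48,0,50,0,2,50,0,50,0,2,52,0,50,0,2,53,0,50,0,2,54,0,50,0,2,54,0]
}}

```text
clock: 7.52
position: [0.6224, -0.0054, 0.0493]
ee_rot: [0.0, 0.741, 0.671, 0.0]
contact_force: [-0.6, 0.3, -2.2]
width: 0.0599
gripper_force: 44.1
```

Request:
{"op": "apply_moves", "data": {
  "deltas": [50,0,0,1,0,50,0,0,2,0,50,0,0,3,0,50,0,0,3,0]
}}

```text
clock: 7.85
position: [0.622, -0.0054, 0.0457]
ee_rot: [-0.0, 0.741, 0.671, -0.0]
contact_force: [-0.7, 0.4, -2.1]
width: 0.0601
gripper_force: 44.1
```

Request:
{"op": "apply_moves", "data": {
  "deltas": [50,0,0,0.5,0,50,0,0,1,0,50,0,0,1.5,0,50,0,0,1.5,0]
}}

```text
clock: 8.18
position: [0.622, -0.0054, 0.0442]
ee_rot: [-0.0, 0.741, 0.671, -0.0]
contact_force: [-0.6, -0.5, -2.0]
width: 0.0602
gripper_force: 44.1
```

Request:
{"op": "apply_moves", "data": {
  "deltas": [50,0,0,0.5,0,50,0,0,1,0,50,0,0,1,0]
}}

```text
clock: 8.43
position: [0.6222, -0.0054, 0.0438]
ee_rot: [0.0, 0.741, 0.671, 0.0]
contact_force: [-0.9, -0.0, 2.5]
width: 0.0603
gripper_force: 44.4
```

Request:
{"op": "apply_moves", "data": {
  "deltas": [50,0,0,0.5,0,50,0,0,1,0,50,0,0,1,0]
}}

```text
clock: 8.68
position: [0.6222, -0.0054, 0.0438]
ee_rot: [0.0, 0.741, 0.671, 0.0]
contact_force: [-3.0, -0.2, 8.7]
width: 0.0604
gripper_force: 45.0
```

Contact with the bed at the expected height. I'll release, rise straight up, and look.

Request:
{"op": "apply_moves", "data": {
  "deltas": [62,0,0,-0.5,0,66,0,0,-0.5,0,72,0,0,-0.5,0,76,0,0,-1,0,78,0,0,-3,0,78,0,0,-8,0,78,0,0,-25,0,78,0,0,-60,0,78,0,0,-100,0,78,0,0,-105,0,78,0,0,-105,0]
}}

```text
clock: 9.6
position: [0.6246, -0.0057, 0.1515]
ee_rot: [0.003, 0.741, 0.671, 0.003]
contact_force: [0.5, 0.0, 0.2]
width: 0.0779
gripper_force: 0.0
```

```bash
python3 - <<'E'
from h import *
go(.636,.1195,.15,-5.7)
b=get_image("side")["frame"][...,::-1]
im=get_image("top");a=ortho(im,.55,.70,-.17,.22,.03)[...,::-1]
for q,z in(("handle",.092),("jaw",.036),("screwgate",.036)):
    for r in place_of(q,im)[:5]: print(q,r["score"],at(r["point"],im,z))
cv2.imwrite("pics/g4.png",np.vstack([a[:,:780],cv2.copyMakeBorder(cv2.resize(b[140:240,215:345],(390,300),interpolation=3),0,0,0,390,0)])[:600])
E
```

```text
pos [ 0.6246 -0.0057  0.1515] head -5.7 d [125.7  -1.1   1.5] turn 0.0 F [0.5 0.  0.2] w 77.9 grip 0.0 t 9.6
handle 0.79 [0.63591836 0.11737646 0.092     ]
jaw 0.77 [0.62985449 0.083068   0.036     ]
screwgate 0.65 [ 0.43982648 -0.11319603  0.036     ]
screwgate 0.63 [0.4784619  0.22275992 0.036     ]
screwgate 0.59 [0.3634013  0.38129061 0.036     ]
screwgate 0.57 [ 0.61737776 -0.00209058  0.036     ]
```

View pics/g4.png

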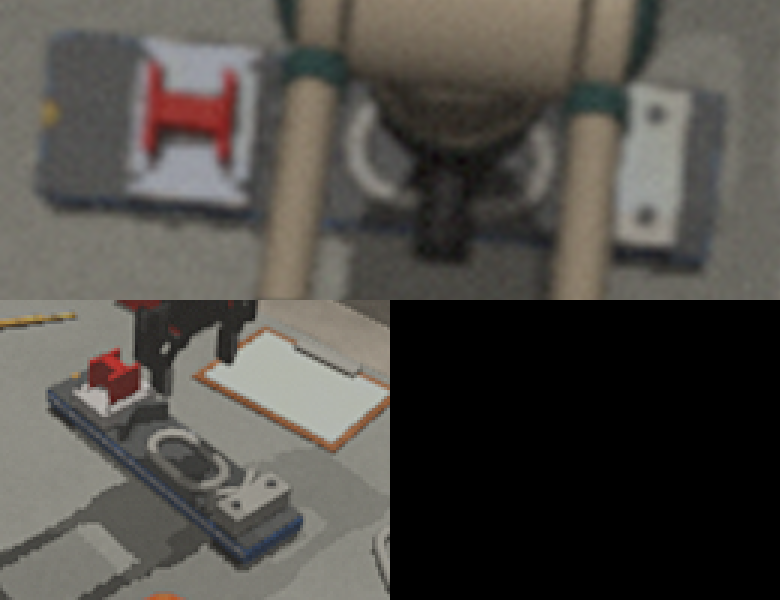

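The screwgate lies flat and free on the bed, its ends at ortho columns 347 and 555, so its middle is at y = -0.0054 as commanded. Now to the handle at (0.636, 0.120).

Request:
{"op": "apply_moves", "data": {
  "deltas": [45,35,0,0,0,45,75,-1,0,0,45,110,-1,0,0,45,126.5,-1,0,0,45,126.5,-1,10,0,45,126.5,-1,25,0,45,126.5,-1,38,0,45,126.5,-1,38,0]
}}

```text
clock: 10.52
position: [0.6307, 0.1196, 0.1047]
ee_rot: [-0.002, 0.741, 0.671, -0.004]
contact_force: [0.1, -0.2, -0.2]
width: 0.0447
gripper_force: 0.0
```

```bash
python3 - <<'E'
from h import *
go(.636,.1203,.085,-5.7)
b=get_image("side")["frame"][...,::-1]
cv2.imwrite("pics/g5.png",cv2.resize(b[110:220,205:325],(654,600),interpolation=3))
E
```

```text
pos [0.6307 0.1196 0.1047] head -5.7 d [ 1.2  5.4 19.7] turn 0.0 F [ 0.1 -0.2 -0.2] w 44.7 grip 0.0 t 10.5167
```

View pics/g5.png

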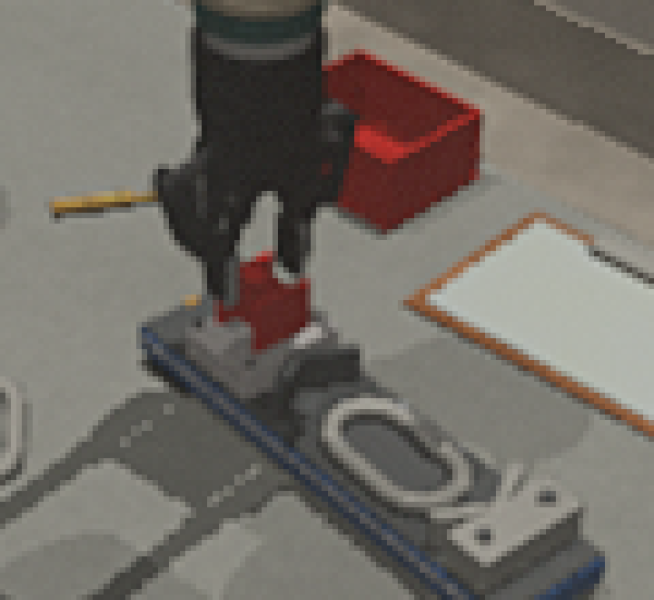

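The side crop shows the fingers astride the red handle, at pixels (225,280) and (290,270). Lowering and closing.

Request:
{"op": "apply_moves", "data": {
  "deltas": [45,1,4,3,0,45,1,4,6,0,45,1,4,9,0,45,1,4,12,0,45,1,4,12,0]
}}

```text
clock: 10.98
position: [0.6374, 0.121, 0.0969]
ee_rot: [-0.0, 0.741, 0.671, -0.0]
contact_force: [0.5, -0.3, -0.4]
width: 0.0449
gripper_force: 0.0
```

Request:
{"op": "apply_moves", "data": {
  "deltas": [45,0,-1,3,0,45,0,-1,6,0,45,0,-1,9,0,45,0,-1,12,0,45,0,-1,12,0]
}}

```text
clock: 11.4
position: [0.6362, 0.1213, 0.0845]
ee_rot: [-0.0, 0.741, 0.671, -0.001]
contact_force: [-1.0, 0.9, 0.6]
width: 0.045
gripper_force: 0.0
```

Request:
{"op": "apply_moves", "data": {
  "deltas": [30,0,0,0,0,20,0,0,0,0,10,0,0,0,0,10,0,0,0,0,10,0,0,0,0,10,0,0,0,0],
  "squeeze": 50
}}

```text
clock: 11.9
position: [0.6363, 0.1214, 0.0856]
ee_rot: [-0.0, 0.741, 0.671, -0.0]
contact_force: [-2.5, 0.5, 2.3]
width: 0.0149
gripper_force: 53.0
```

Request:
{"op": "apply_moves", "data": {
  "deltas": [10,-1,0,0,0,10,-3,0,0,0,10,-6,0,0,0,10,-9,0,0,0,10,-12,0,0,0,10,-15,0,0,0,10,-18,0,0,0,10,-20,0,0,0,10,-21,0,0,0,10,-22,0,0,0]
}}

```text
clock: 12.73
position: [0.6343, 0.101, 0.0856]
ee_rot: [-0.001, 0.741, 0.671, 0.001]
contact_force: [-2.3, 6.1, 3.6]
width: 0.0146
gripper_force: 53.1
```

```bash
python3 -c "
from h import *
go(.6362,.1213,.0845,-5.7)"
```

```text
pos [0.6343 0.101  0.0856] head -5.7 d [20.4 -0.2  1.2] turn -0.0 F [-2.3  6.1  3.6] w 14.6 grip 53.09273421764374 t 12.7333
```

Request:
{"op": "apply_moves", "data": {
  "deltas": [10,-1.5,0,0,0,10,-3,0,0,0,10,-4.5,0,0,0,10,-6,0,0,0,10,-7.5,0,0,0,10,-9,0,0,0,10,-10.5,0,0,0,10,-12,0,0,0,10,-13.5,0,0,0,10,-15,0,0,0,10,-16.5,0,0,0,10,-18,0,0,0]
}}

```text
clock: 13.73
position: [0.6326, 0.0836, 0.0856]
ee_rot: [-0.001, 0.741, 0.671, 0.001]
contact_force: [-2.6, 7.6, 3.0]
width: 0.0152
gripper_force: 53.1
```

Request:
{"op": "apply_moves", "data": {
  "deltas": [10,-1,0,0,0,10,-2,0,0,0,10,-3,0,0,0,10,-4,0,0,0,10,-5,0,0,0,10,-6,0,0,0,10,-7,0,0,0]
}}

```text
clock: 14.32
position: [0.6319, 0.0766, 0.0856]
ee_rot: [-0.001, 0.742, 0.671, 0.001]
contact_force: [-2.7, 6.4, 3.9]
width: 0.0148
gripper_force: 53.1
```

Request:
{"op": "apply_moves", "data": {
  "deltas": [10,-1,0,0,0,10,-2,0,0,0,10,-3,0,0,0]
}}

```text
clock: 14.57
position: [0.6317, 0.0737, 0.0856]
ee_rot: [-0.001, 0.742, 0.671, 0.001]
contact_force: [-2.2, 6.0, 3.6]
width: 0.0147
gripper_force: 53.1
```

Request:
{"op": "apply_moves", "data": {
  "deltas": [10,-1,0,0,0,10,-2,0,0,0]
}}

```text
clock: 14.73
position: [0.6314, 0.0717, 0.0856]
ee_rot: [-0.001, 0.741, 0.671, 0.001]
contact_force: [-2.1, 7.1, 3.4]
width: 0.0149
gripper_force: 53.1
```

Request:
{"op": "apply_moves", "data": {
  "deltas": [10,-1,0,0,0,10,-2,0,0,0]
}}

```text
clock: 14.9
position: [0.6313, 0.0704, 0.0856]
ee_rot: [-0.002, 0.742, 0.671, 0.002]
contact_force: [-2.1, 10.2, 3.3]
width: 0.015
gripper_force: 53.0
```

Request:
{"op": "apply_moves", "data": {
  "deltas": [10,-0.5,0,0,0,10,-0.5,0,0,0]
}}

```text
clock: 15.07
position: [0.6313, 0.0703, 0.0856]
ee_rot: [-0.002, 0.742, 0.671, 0.002]
contact_force: [-2.3, 8.8, 3.0]
width: 0.015
gripper_force: 53.0
```

Request:
{"op": "apply_moves", "data": {
  "deltas": [10,-0.5,0,0,0,10,-0.5,0,0,0]
}}

```text
clock: 15.23
position: [0.6313, 0.0703, 0.0856]
ee_rot: [-0.002, 0.742, 0.671, 0.002]
contact_force: [-1.4, 11.1, 3.4]
width: 0.0152
gripper_force: 53.0
```

It's stopped at y = 0.0703, which puts home at about -58 mm and agrees with the anvil estimate. Now ramping to 15 N plus drag.

Request:
{"op": "apply_moves", "data": {
  "deltas": [10,-0.5,0,0,0,10,-1,0,0,0,10,-1,0,0,0]
}}

```text
clock: 15.48
position: [0.6313, 0.0701, 0.0856]
ee_rot: [-0.003, 0.742, 0.671, 0.003]
contact_force: [-1.4, 12.5, 2.5]
width: 0.0145
gripper_force: 53.0
```

Request:
{"op": "apply_moves", "data": {
  "deltas": [10,-0.5,0,0,0,10,-1,0,0,0,10,-1,0,0,0]
}}

```text
clock: 15.73
position: [0.6313, 0.07, 0.0856]
ee_rot: [-0.003, 0.742, 0.671, 0.004]
contact_force: [-1.3, 15.7, 2.3]
width: 0.0152
gripper_force: 52.9
```

Request:
{"op": "apply_moves", "data": {
  "deltas": [10,-0.5,0,0,0,10,-1,0,0,0,10,-1.5,0,0,0,10,-1.5,0,0,0]
}}

```text
clock: 16.07
position: [0.6313, 0.0698, 0.0856]
ee_rot: [-0.004, 0.742, 0.67, 0.004]
contact_force: [-0.2, 19.1, 1.6]
width: 0.015
gripper_force: 52.9
```

Request:
{"op": "apply_moves", "data": {
  "deltas": [10,0,0,0,0,10,0,0,0,0,10,0,0,0,0,10,0,0,0,0,10,0,0,0,0,10,0,0,0,0,10,0,0,0,0,10,0,0,0,0,10,0,0,0,0,10,0,0,0,0,10,0,0,0,0,10,0,0,0,0]
}}

```text
clock: 17.07
position: [0.6313, 0.0698, 0.0856]
ee_rot: [-0.004, 0.742, 0.671, 0.004]
contact_force: [-0.5, 18.2, 2.7]
width: 0.0151
gripper_force: 52.9
```

```bash
python3 - <<'E'
from h import *
go(.6313,.07,.0856,-5.7)
im=get_image("top");b=get_image("side")["frame"][...,::-1]
a=ortho(im,.55,.70,-.17,.22,.03)[...,::-1]
cv2.imwrite("pics/g6.png",np.vstack([a[:,:780],cv2.copyMakeBorder(cv2.resize(b[140:240,215:345],(390,300),interpolation=3),0,0,0,390,0)])[:600])
E
```

```text
pos [0.6313 0.0698 0.0856] head -5.8 d [0.2 0.  0. ] turn -0.1 F [-0.5 18.2  2.7] w 15.1 grip 52.9060560464859 t 17.0667
```

View pics/g6.png

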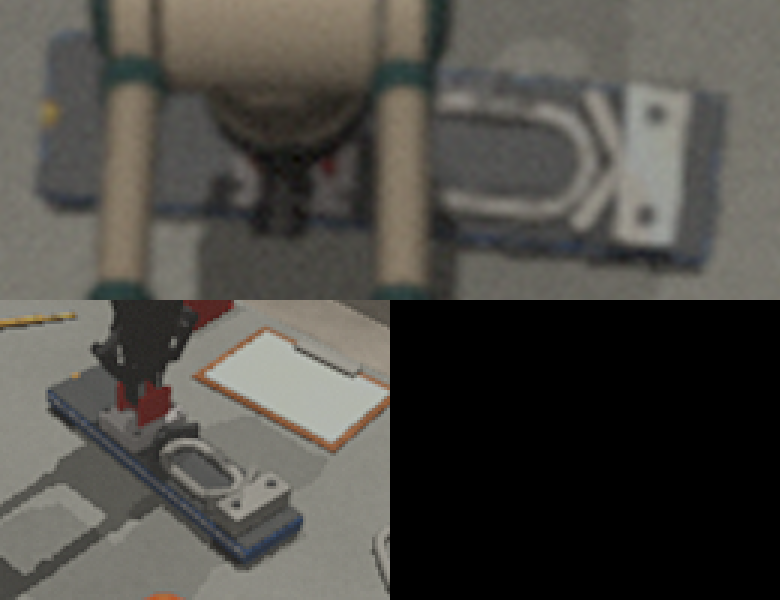

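The top and side views show the screwgate seated in both V's, its nose at ortho (600,165). I held it for over 1 s at about 15 N net. Next I'll unload gently to near zero wrist force and release.

Request:
{"op": "apply_moves", "data": {
  "deltas": [10,0.5,0,0,0,10,1,0,0,0,10,1.5,0,0,0,10,2,0,0,0,10,2,0,0,0]
}}

```text
clock: 17.58
position: [0.6313, 0.0699, 0.0856]
ee_rot: [-0.003, 0.742, 0.671, 0.003]
contact_force: [-1.7, 13.3, 2.8]
width: 0.0154
gripper_force: 53.0
```

Request:
{"op": "apply_moves", "data": {
  "deltas": [10,0.5,0,0,0,10,1,0,0,0,10,1.5,0,0,0,10,2,0,0,0,10,2.5,0,0,0,10,2.5,0,0,0]
}}

```text
clock: 18.08
position: [0.6313, 0.07, 0.0856]
ee_rot: [-0.001, 0.741, 0.671, 0.001]
contact_force: [-2.0, 6.7, 3.6]
width: 0.0148
gripper_force: 53.1
```

Request:
{"op": "apply_moves", "data": {
  "deltas": [10,0.5,0,0,0,10,1,0,0,0,10,1.5,0,0,0,10,1.5,0,0,0]
}}

```text
clock: 18.42
position: [0.6313, 0.0702, 0.0856]
ee_rot: [-0.001, 0.741, 0.671, 0.001]
contact_force: [-3.4, 4.7, 4.4]
width: 0.0151
gripper_force: 53.2
```

Request:
{"op": "apply_moves", "data": {
  "deltas": [10,0.5,0,0,0,10,0.5,0,0,0,10,0.5,0,0,0]
}}

```text
clock: 18.67
position: [0.6313, 0.0702, 0.0856]
ee_rot: [-0.001, 0.741, 0.671, 0.0]
contact_force: [-3.4, 5.0, 5.2]
width: 0.0153
gripper_force: 53.3
```

Request:
{"op": "apply_moves", "data": {
  "deltas": [18,0,0,0,0,22,0,0,0,0,30,0,0,0,0,38,0,0,0,0,38,0,0,0,0]
}}

```text
clock: 19.08
position: [0.6319, 0.069, 0.0852]
ee_rot: [0.0, 0.741, 0.671, 0.0]
contact_force: [0.5, -0.0, 0.7]
width: 0.0381
gripper_force: 0.0
```

Free, with zero force. Retreating straight up.

Request:
{"op": "apply_moves", "data": {
  "deltas": [38,1,0,-2,0,38,1,0,-6,0,38,1,0,-12,0,38,1,0,-20,0,38,1,0,-30,0,38,1,0,-50,0,38,1,0,-80,0,38,1,0,-110,0,38,1,0,-120,0,38,1,0,-120,0,38,1,0,-120,0]
}}

```text
clock: 20.0
position: [0.6316, 0.0705, 0.206]
ee_rot: [0.0, 0.741, 0.671, 0.001]
contact_force: [-0.6, 0.7, -0.4]
width: 0.0382
gripper_force: 0.0
```

```bash
python3 - <<'E'
from h import *
go(.6313,.07,.2,-5.7)
im=get_image("top");b=get_image("side")["frame"][...,::-1]
a=ortho(im,.55,.70,-.17,.22,.03)[...,::-1]
cv2.imwrite("pics/g7.png",np.vstack([a[:,:780],cv2.copyMakeBorder(cv2.resize(b[140:240,215:345],(390,300),interpolation=3),0,0,0,390,0)])[:600])
E
```

```text
pos [0.6316 0.0705 0.206 ] head -5.7 d [-0.6 -0.3  6. ] turn 0.0 F [-0.6  0.7 -0.4] w 38.2 grip 0.0 t 20.0
```

View pics/g7.png

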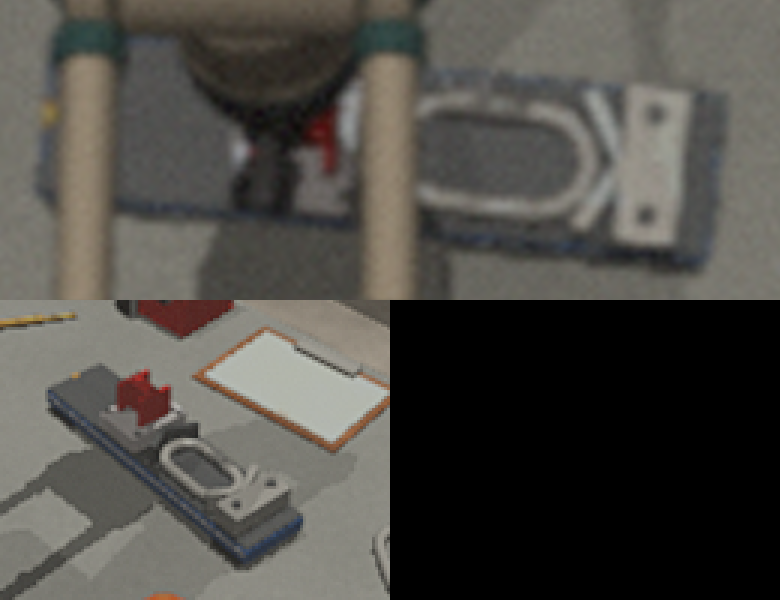

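The screwgate still sits nipped between jaw and anvil, with its nose at (600,165), and the gripper is clear. Handing in.

```bash
python3 -c "
from rig import *
print(sign_off())"
```

```text
the job is handed in; nothing more can be done
None
```

I handed the job in at about 20 s. The screwgate was seated flat between anvil and jaw, held for over a second at about 15 N (wrist reading less drag), and the arm was clear. The remaining nip force could not be measured after release, and the hand-in returned no verdict.

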